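Turn the trolley wheel until its valve is at the top

ROBOT

A 6-joint arm with a two-finger parallel gripper is mounted at the origin on a cart in front of the work surface, level with it; the furniture and walls round the work are solid. World frame = base frame: x ahead of the robot, y to its left, z up, the work surface at z = 0. Lengths are in m, angles in degrees, forces in N, time in s.
With the tool pointing down it reaches from about 0.375 to 0.9 m from the base axis. Payload 3.1 kg.
Tool frame: the origin (TCP) lies midway between the tips of the shut fingers; the grasp point (between the pads) lies 19 mm behind it; y points along the fingers, x is the direction in which the jaws open and shut, and the axes are right-handed (so a half turn about y gives the same grasp; the last joint's range is limited). The gripper opens to 87 mm and grips with 3 to 60 N. Pads are 19 mm wide; open, the fingers measure 117 mm over their backs; the gripper's body (75 mm by 190 mm) begins 51 mm behind the grasp point.
Start: joints at [55.835, 30.224, 82.088, -0, 67.689, -10.227], TCP at [0.254, 0.571, 0.223] pointing down, gripper open.
Joint ranges: [-176.69, 176.69], [-43.24, 126.21], [12.49, 139.97], [-82, 262], [0, 151.66], [-163.58, 163.58]. Speed limits (degrees/s): [159.86, 159.86, 180, 180, 180, 180].

INTERFACE

Orientations are given as a 3x3 rotation matrix whose columns are the frame's x, y, z axes.
In Python, from rig import bot, optics, spotter gives the robot as it stands. The module is installed in compiled form; this text tells all that it offers.
- The arm moves only by the shell command python3 -m inch 'ROWS' [OPENING]. ROWS is JSON, a list of rows, each a list of 2 entries, a list of its own where there are three numbers: the shift along the tool's x, y, z in m, then the turn about the tool's y in units of 5 degrees (1.0 is 5 degrees). In form: [[[tx, ty, tz], yaw], ...]. A call has 1 to 12 rows; each row is the pose to reach, as a shift and turn from the pose commanded when the call began, along the tool's axes at that moment; what a row does not reach only later rows make up. A row lasts 1/12 s, in which the tool goes at most 41.7 mm and 7.16 degrees, less where a joint would pass 70% of its speed; a pose out of reach is approached as far as the arm can. A call with a gripper value outside its range is refused whole. OPENING is the gripper command: -1 is fully open, 1 is shut, values between are in proportion, set as the call begins (- or left out, the last holds). The fingers move at their own pace and stop on an object; the grip force is fixed at half the most. Time passes only in rows, so rows that repeat a pose let the fingers close. It gives the time, the measured TCP pose, the force and the opening at its end, in the units of the state.
- bot.read_state(): the state, without advancing time (a new reading comes with each control period).
- optics.capture(name): name is "scene" or "top" or "wrist"; returns a dict with "pixels" (480x640x3 uint8, red, green, blue), "z_map" (480x640 float32, m along the optical axis (not along the pixel's ray), 0 where there is no reading), "mtx" (3x3 intrinsics, pixels), "k1" (the pictures are not rectified: a ray, as slopes to the right and down, at radius r is drawn at 1 + k1 r^2 times it, then the intrinsics apply), "world_from_camera" (4x4, takes a point from camera to world coordinates). Camera axes: x right, y down, z forward; pixel columns grow to the right and rows downward; lengths in m; the calibration is good to about 2 mm. A picture is of the moment at which its call begins.
- bot.hand_in(): hands the job in, once; it reports no verdict.
Trained networks look in the newest picture that a camera, given by its name, has taken for a name from the list of things; names that differ only in an ending like _2 or _b are one class to them, and where a whole thing is asked for, a point or a joint stands for the part that bears it (a point fixed in the world has none). Each returns a list of dicts, best first, with "confidence" (0 to 1); they miss things now and then, are a little off and sometimes report something else, mostly with a low value. They report only what shows in the picture. A call takes as long as a camera call.
- spotter.find_in(camera, query): "location" ([x, y, z] in m, in world coordinates, good to about 4 mm: the middle of the surface that is visible of it).
- spotter.masks_of(camera, query): "pixels" (480x640 bool, what is visible of it).
The state is a dict: "time_s": time; "joint_positions": joint angles; "qvel": joint speeds; "tau": joint torques, N m; "position": TCP position; "tcp_rot": TCP orientation; "force": force on the tool from outside, world axes, zero at the start; "moment": the same for the moment, N m; "opening": opening from 0.0 (shut) to 1.0 (fully open).
Only numpy, scipy, OpenCV 4.12 (cv2) and the standard library are available. Lean on these libraries where they do the work, as an engineer would, in place of code of your own. Each camera call takes 0.05 s, during which the arm holds its last target. There are 200 camera calls.

TASK

The trolley wheel in the sloping stand is to be pumped up: push it round by its spokes with your fingertips, spoke after spoke, until its valve stem is at the very top of the wheel, in line with the stand's pointer. Push gently: do not grip anything, keep off the valve stem, leave the things around the stand where they are, and take the hand away at the end.

Things in the scene. Friction and masses are not known exactly. Their poses are not given: they have to be found in the camera images.
- stand: Dark steel stand fixed to the bench, foot 200 x 170 x 10 mm. Origin on the bench below the wheel's centre; x (level) runs from its low front to its high back, y to its left, z up. The wheel's face slopes 35 degrees from level: in these axes 'up the slope' is (0.820, 0, 0.573), left is y, and the outward normal (up and to the front) is (-0.573, 0, 0.820). Face angles: 0 at the top, positive to the left.
- wheel_center (a point): Centre of the wheel, on its axle and in its mid-plane, 135 mm above the bench. Its axes turn with the wheel: z along the outward normal, x towards the valve. Five straight spokes (10 mm wide, lying 4 to 18 mm out of the mid-plane) are at +-36, +-108 and 180 degrees from x, between the hub (42 mm wide) and the rim. The axle's end cap (32 mm wide) stands out to 36 mm from the mid-plane.
- left_arm_end (a point): Outer end, on its top side, of the stand's fixed front arm at +70 degrees. Three such flat arms (12 mm wide, 24 to 30 mm out of the wheel's mid-plane) cross the face from the axle to uprights 156 mm out, at +70, -70 and 180 degrees. Fingers cannot pass them: a stroke goes only from arm to arm, so several are needed. Like arms, and one more at 0, lie behind the wheel, 38 mm behind its mid-plane.
- pointer_tip (a point): Tip of the fixed steel pointer that bends over the tyre at 0 degrees (the top), 124 mm up the slope from the wheel's centre; 18 mm wide, its top 29 mm out of the mid-plane, its outer end 154 mm from the centre.
- valve_home (a point): Fixed point on the stand where the valve stem's free end is when the stem is exactly at the top, under the pointer: 88 mm up the slope from the wheel's centre.
- valve_tip (a point): Free end of the valve stem, a black cap 10 mm wide. The stem grows from the inside of the rim towards the hub, half-way between two spokes, in the wheel's mid-plane; this end is 88 mm from the wheel's centre. The rim's inside is 104 mm from the centre; the black tyre is 270 mm across and stands 20 mm out of the mid-plane.
- wheel (a joint): Angle of the wheel (rad): 0 with the valve at the top, positive anticlockwise seen from the front (valve to the left); no stops, so a full turn (6.283) is the top as well. Starts between 2.0 and 4.28. It turns stiffly either way (about 0.2 N m, some 3 N at 60 mm from the axle, more the faster it goes) and stays where it is left.
- hex_keys: Bystander, loose, to be left alone: red folding hex key set, 29 x 90 x 20 mm.
- charger_a: Bystander, loose, to be left alone: black charger, 66 x 43 x 22 mm, to the right of the stand.
- charger_b: Bystander, loose, to be left alone: black charger, 66 x 43 x 22 mm, at the right, nearer the robot.
- blue_marker: Bystander, loose, to be left alone: blue and white marker pen, 138 mm long, lying at the right.
- weight: Bystander, loose, to be left alone: aluminium setting block, 40 x 50 x 30 mm.

How it is judged (in metres and radians):
On the way, in this order (a step that is already met when the one before it is completed fails the run):
1. the fingers push on a spoke ((contact force between the fingers and wheel_c0 above 0.5 N or contact force between the fingers and wheel_c1 above 0.5 N or contact force between the fingers and wheel_c2 above 0.5 N or contact force between the fingers and wheel_c3 above 0.5 N or contact force between the fingers and wheel_c4 above 0.5 N)).
2. the valve stem is at the top (distance between valve_tip and valve_home below 0.013 m), for 0.2 s.
At the end, for the whole second after the job is handed in: The wheel is at rest with the free end of its valve stem within 13 mm (about 8 degrees) of its place under the pointer at the top of the wheel (distance between valve_tip and valve_home below 0.013 m and velocity of joint wheel between -0.05 and 0.05 rad/s); the robot touches nothing.
It fails at once if the spokes are gripped or pushed hard (over 30 N) (contact force between the fingers and wheel_c0 above 30 N or contact force between the fingers and wheel_c1 above 30 N or contact force between the fingers and wheel_c2 above 30 N or contact force between the fingers and wheel_c3 above 30 N or contact force between the fingers and wheel_c4 above 30 N).
It fails at once if the fingers press on the valve stem (over 2 N) (contact force between the fingers and wheel_c5 above 2 N or contact force between the fingers and wheel_c6 above 2 N or contact force between the fingers and wheel_c7 above 2 N).
It fails at once if a loose thing beside the stand is shifted or lifted by more than 20 mm (distance of any of hex_keys, charger_a, charger_b, blue_marker, weight from where it was at the start of the episode above 0.02 m).
It also fails if it takes over 58 s, if anything falls off the work surface, if the arm or the gripper's body presses on something with over 40 N, if the wrist force passes 120 N, or if a joint passes its speed limit or range.

## Working session

There is one attempt and no reset: what is moved stays moved. The work goes in short steps, Python scripts to look and compute and a shell command to move; the robot and the scene stay as the last step left them, time stands still between calls to the robot, and variables do not carry over. Pictures are saved under pics/ and viewed, about 8 in all and at most 12, crops included, and the job is handed in when it is done.

```bash
mkdir -p pics && python3 - <<'E'
from rig import bot, optics, spotter
import cv2, numpy as np
s=bot.read_state(); print(s['time_s'],s['position'],np.round(s['tcp_rot'],3).tolist(),s['opening'])
ims=[]
for c in ['scene','top']:
    d=optics.capture(c); cv2.imwrite(f'pics/{c}0.png',d['pixels'][:,:,::-1])
    T=d['world_from_camera'];print(c,np.round(T,3).tolist(),d['mtx'][0,0],d['k1'])
    for q in ['stand','wheel_center','left_arm_end','pointer_tip','valve_home','valve_tip','wheel','hex_keys','charger_a','blue_marker','weight']:
        try: print(q,[(np.round(r['location'],3).tolist(),round(r['confidence'],2)) for r in spotter.find_in(c,q)[:3]])
        except Exception as e: print(q,e)
E
```

```text
0.0 [0.25315102 0.57063519 0.22158285] [[0.406, -0.001, -0.914], [0.914, -0.002, 0.406], [-0.002, -1.0, 0.0]] 1.0028905340278382
scene [[0.827, -0.304, 0.473, -0.111], [-0.562, -0.44, 0.7, -0.982], [-0.004, -0.845, -0.535, 0.91], [0.0, 0.0, 0.0, 1.0]] 614.4609031101289 -0.0011721867761118729
stand [([0.568, 0.014, 0.123], 0.65)]
wheel_center [([0.555, 0.018, 0.135], 0.87)]
left_arm_end [([0.562, 0.018, 0.12], 0.66)]
pointer_tip [([0.568, 0.016, 0.121], 0.72)]
valve_home [([0.57, 0.017, 0.118], 0.74)]
valve_tip [([0.553, 0.019, 0.137], 0.65)]
wheel [([0.556, 0.02, 0.138], 0.56)]
hex_keys [([0.43, 0.179, 0.013], 0.56)]
charger_a [([0.595, -0.148, 0.022], 0.81), ([0.521, -0.15, 0.019], 0.7)]
blue_marker [([0.511, -0.313, 0.016], 0.61), ([0.518, -0.151, 0.02], 0.52)]
weight [([0.597, 0.238, 0.023], 0.7)]
top [[0.03, -0.99, 0.135, 0.376], [-0.999, -0.027, 0.027, -0.021], [-0.023, -0.135, -0.991, 1.401], [0.0, 0.0, 0.0, 1.0]] 618.3315275527009 -0.16497659454856664
stand [([0.577, 0.038, 0.123], 0.82), ([0.564, 0.044, 0.159], 0.43)]
wheel_center [([0.562, 0.041, 0.155], 0.94)]
left_arm_end [([0.58, 0.037, 0.119], 0.76)]
pointer_tip [([0.573, 0.041, 0.126], 0.67), ([0.594, 0.26, 0.03], 0.64)]
valve_home [([0.575, 0.038, 0.122], 0.83)]
valve_tip [([0.563, 0.043, 0.16], 0.9)]
wheel [([0.565, 0.044, 0.152], 0.96)]
hex_keys [([0.436, 0.187, 0.011], 0.74)]
charger_a [([0.605, -0.142, 0.02], 0.72), ([0.528, -0.148, 0.024], 0.67)]
blue_marker [([0.514, -0.3, 0.013], 0.83)]
weight [([0.596, 0.255, 0.035], 0.76)]
```

```bash
python3 - <<'E'
import cv2
a=cv2.imread('pics/scene0.png');b=cv2.imread('pics/top0.png')
cv2.imwrite('pics/topc.png',cv2.resize(b[170:420,160:460],None,fx=2.6,fy=2.4,interpolation=cv2.INTER_CUBIC))
E
```

```text
(no output)
```

View pics/scene0.png

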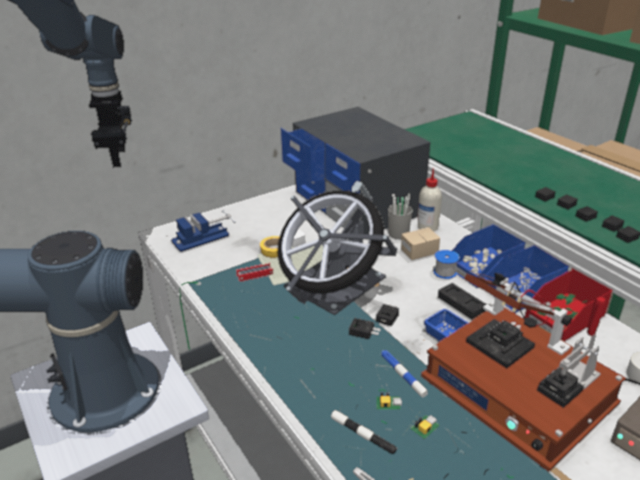

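View pics/top0.png

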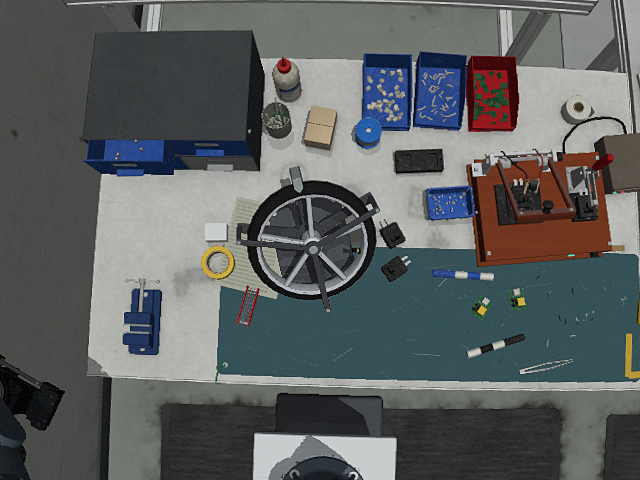

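Scene view: the wheel is at (333,240) with the chargers to its right. Top view: hub at (313,247), pointer at (295,178), arm ends at (243,238), (375,200) and (328,308). A closer look should show the valve.

```bash
python3 - <<'E'
import cv2
b=cv2.imread('pics/top0.png')
cv2.imwrite('pics/topc.png',cv2.resize(b[160:320,225:395],None,fx=3.7,fy=3.7,interpolation=cv2.INTER_CUBIC))
E
cat > h.py <<'E'
import numpy as np, cv2
from rig import bot, optics, spotter
def ray(d,px):
    p=(np.array(px,float)-d['mtx'][:2,2])/np.diag(d['mtx'])[:2]
    q=p.copy()
    for _ in range(20): q=p/(1+d['k1']*(q**2).sum(-1,keepdims=True))
    return q
def cloud(d,mask):
    v,u=np.nonzero(mask&(d['z_map']>0)); z=d['z_map'][v,u]
    q=ray(d,np.c_[u,v]); P=np.c_[q*z[:,None],z]
    T=d['world_from_camera']; return P@T[:3,:3].T+T[:3,3],u,v
def proj(d,P):
    T=np.linalg.inv(d['world_from_camera']); c=P@T[:3,:3].T+T[:3,3]
    q=c[:,:2]/c[:,2:]; q=q*(1+d['k1']*(q**2).sum(1,keepdims=True))
    return q*np.diag(d['mtx'])[:2]+d['mtx'][:2,2]
E
python3 - <<'E'
from h import *
for c in ['top','scene']:
    d=optics.capture(c)
    m=spotter.masks_of(c,'wheel')[0]
    P,u,v=cloud(d,m['pixels']); g=d['pixels'][v,u].max(1)
    print(c,m['confidence'],len(P))
    np.savez(f'{c}.npz',P=P,rgb=d['pixels'][v,u])
    D=d; A,_,_=cloud(d,np.ones((480,640),bool)); np.savez(f'{c}_all.npz',P=A)
    # fit plane to dark (tyre) pts with known tilt: n=(-.573cos a,-.573 sin a,.82)
    best=None
    for a in np.radians(np.arange(-40,60,1)):
        n=np.array([-.573*np.cos(a),-.573*np.sin(a),.82]); h=P[g<70]@n
        hist,e=np.histogram(h,np.arange(h.min(),h.max(),.004))
        if best is None or hist.max()>best[0]: best=(hist.max(),np.degrees(a),e[hist.argmax()])
    print(best)
E
```

```text
top 0.92 6339
(np.int64(1201), np.float64(14.999999999999998), np.float64(-0.1916916723001479))
scene 0.85 4739
(np.int64(557), np.float64(16.0), np.float64(-0.19158290797752053))
```

View pics/topc.png

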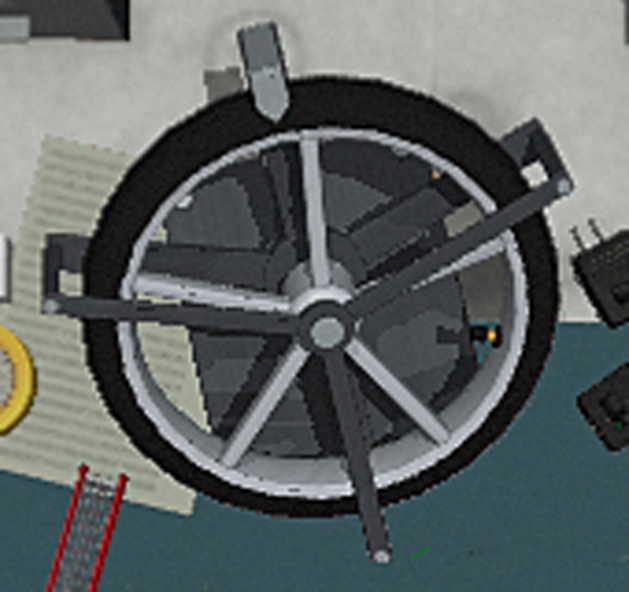

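```bash
cat >> h.py <<'E'
def frame(cx,cy,a,cz=.135):
    x=np.array([np.cos(a),np.sin(a),0]);y=np.array([-np.sin(a),np.cos(a),0]);z=np.array([0,0,1.])
    return np.array([cx,cy,cz]), .8192*x+.5736*z, y, -.5736*x+.8192*z
def face(F,r,deg,n):
    t=np.radians(np.atleast_1d(deg)).astype(float)[:,None]
    return F[0]+r*(np.cos(t)*F[1]+np.sin(t)*F[2])+n*F[3]
E
python3 - <<'E'
from h import *
from scipy.optimize import least_squares
d=optics.capture('top')
px=lambda p: np.array([225,160])+(np.array(p)+.5)/3.7-.5
obs=px([(326,331),(52,306),(564,186),(381,556),(275,120)])
def mod(p):
    F=frame(*p)
    return np.vstack([face(F,0,0,.036),face(F,.156,[70,-70,180],.030),face(F,.124,0,.029)])
f=least_squares(lambda p:(proj(d,mod(p))-obs).ravel(),[.57,.03,.27],loss='soft_l1')
print(f.x,np.degrees(f.x[2]),np.round(f.fun.reshape(-1,2),1).tolist())
F=frame(*f.x)
sp=px([(310,140),(500,245),(440,440),(230,460),(140,283)])
V=px([(445,335)])
g=least_squares(lambda w:(proj(d,face(F,.1,w[0]+np.array([36,108,180,-108,-36]),.016))-sp[[1,0,4,3,2]]).ravel(),[-105.])
print(g.x,np.round(g.fun.reshape(-1,2),1).tolist(), proj(d,face(F,.088,g.x[0],0)),V)
for c in ['top','scene']:
    P=np.load(c+'_all.npz')['P'];q=(P-F[0])@np.array(F[1:]).T
    r=np.hypot(q[:,0],q[:,1]);m=(r>.112)&(r<.13)&(abs(q[:,2]-.02)<.03)
    print(c,'tyre n',np.median(q[m,2]), np.polyfit(q[m,0],q[m,2],1),np.polyfit(q[m,1],q[m,2],1))
    m=(r<.012)&(abs(q[:,2]-.036)<.02); print('cap n',np.median(q[m,2]))
np.save('fit.npy',f.x)
E
```

```text
[0.56400592 0.03956959 0.26281313] 15.058083022165736 [[0.0, 0.3], [-3.4, -0.5], [1.3, -2.1], [0.1, 1.2], [0.0, 0.3]]
[-116.20947459] [[-2.7, 0.8], [-0.1, 2.4], [1.5, 0.2], [-0.1, -1.6], [-1.5, -2.2]] [[351.48999659 249.12296292]] [[344.90540541 250.17567568]]
top tyre n 0.018759029885538764 [-0.00563664  0.01914063] [-0.00111009  0.01905453]
cap n 0.03492508840331225
scene tyre n 0.018719174598886595 [-0.000763    0.01905919] [0.00142634 0.01909676]
cap n 0.0352313246490257
```

Fit: wheel centre (0.564, 0.040), stand yaw 15°. The tyre and cap heights match their given values. The crop shows the valve stem at (490,335), so about -114°, and a spoke near (310,140), about -6°. Plan: shut the fingers, keep the jaws along the stand's y, and make two strokes to the left in the top sector at about 50 mm up the slope.

```bash
cat >> h.py <<'E'
def F0(): return frame(*np.load('fit.npy'))
def togo(u,v,n,dz=0):
    F=F0(); s=bot.read_state(); W=F[0]+u*F[1]+v*F[2]+n*F[3]+[0,0,dz]
    q=(s['position']-F[0])@np.array(F[1:]).T
    R=s['tcp_rot']
    print('t',round(s['time_s'],2),'uvn now',np.round(q*1000,1),'shift',np.round(R.T@(W-s['position']),4),'W',np.round(W,3),'yawerr deg(tool y turn)',round(np.degrees(np.arctan2(R[:,2]@F[2],R[:,0]@F[2])),1),'F',np.round(s['force'],1))
E
python3 -m inch '[[[0,-0.04,0],0],[[0,-0.08,0],0],[[0,-0.12,0],0],[[0,-0.16,0],0],[[0,-0.18,0],0],[[0,-0.18,0],0]]' 1
python3 -c "
from h import *
togo(.05,-.037,.005,.15)"
```

```text
time_s: 1.95
position: [0.2549, 0.5734, 0.4098]
tcp_rot: [[0.406, 0.008, -0.914], [0.914, 0.011, 0.406], [0.013, -1.0, -0.002]]
force: [0.6, 0.3, 0.5]
opening: 0.627
t 1.95 uvn now [ 26.7 595.8 316.7] shift [-0.3686  0.0883 -0.5517] W [0.61  0.014 0.318] yawerr deg(tool y turn) 39.0 F [0.6 0.3 0.5]
```

```bash
python3 -m inch '[[[-0.369,0,-0.552],-7.8],[[-0.369,0,-0.552],-7.8],[[-0.369,0,-0.552],-7.8],[[-0.369,0,-0.552],-7.8],[[-0.369,0,-0.552],-7.8],[[-0.369,0,-0.552],-7.8],[[-0.369,0,-0.552],-7.8],[[-0.369,0,-0.552],-7.8],[[-0.369,0,-0.552],-7.8],[[-0.369,0,-0.552],-7.8],[[-0.369,0,-0.552],-7.8],[[-0.369,0,-0.552],-7.8]]' 1
python3 -c "
from h import *
togo(.05,-.037,.005,.15)"
```

```text
time_s: 2.95
position: [0.5139, 0.1581, 0.4016]
tcp_rot: [[-0.26, -0.002, -0.966], [0.966, 0.0, -0.26], [0.0, -1.0, 0.002]]
force: [0.3, 0.1, 1.0]
opening: 0.001
t 2.95 uvn now [138.5 127.4 228.5] shift [-0.1645  0.0837 -0.0558] W [0.61  0.014 0.318] yawerr deg(tool y turn) 0.0 F [0.3 0.1 1. ]
```

```bash
python3 -m inch '[[[-0.165,0,-0.056],0],[[-0.165,0,-0.056],0],[[-0.165,0,-0.056],0],[[-0.165,0,-0.056],0],[[-0.165,0,-0.056],0],[[-0.165,0.04,-0.056],0],[[-0.165,0.07,-0.056],0],[[-0.165,0.084,-0.056],0],[[-0.165,0.084,-0.056],0]]' 1
python3 - <<'E'
from h import *
togo(.05,-.037,.005,.0)
w=optics.capture('wrist');a=optics.capture('scene')
print(np.round(w['world_from_camera'],3).tolist())
s=cv2.resize(a['pixels'][120:320,230:440],(630,600))
cv2.imwrite('pics/s1.png',s[:,:,::-1]); cv2.imwrite('pics/w1.png',w['pixels'][:,:,::-1])
E
```

```text
time_s: 3.7
position: [0.6074, 0.0157, 0.313]
tcp_rot: [[-0.259, -0.011, -0.966], [0.966, 0.002, -0.259], [0.005, -1.0, 0.01]]
force: [-0.6, 0.2, -0.8]
opening: 0.004
t 3.7 uvn now [131.3 -34.3 125.3] shift [-0.0034  0.1452 -0.004 ] W [0.61  0.014 0.168] yawerr deg(tool y turn) 0.0 F [-0.6  0.2 -0.8]
[[-0.26, 0.934, 0.244, 0.54], [0.966, 0.25, 0.071, -0.003], [0.006, 0.254, -0.967, 0.476], [0.0, 0.0, 0.0, 1.0]]
```

View pics/s1.png

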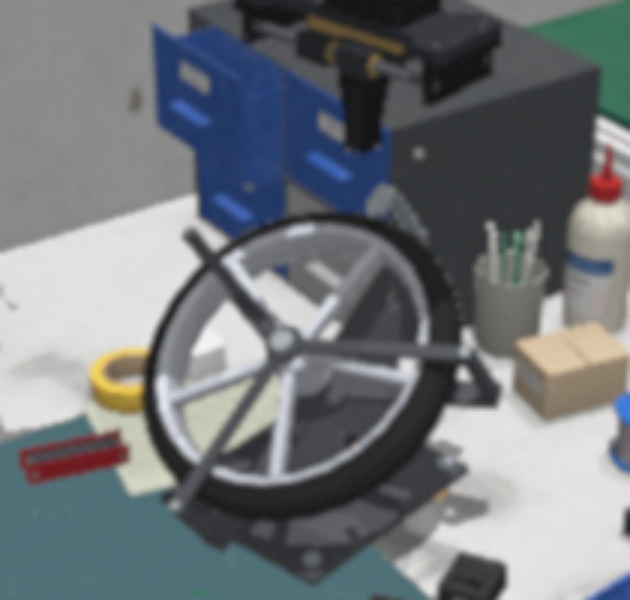

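View pics/w1.png

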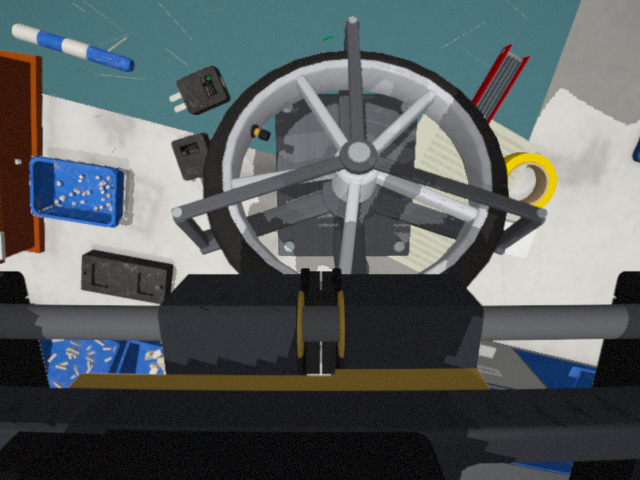

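Scene: the shut fingers are above the top of the wheel and the gripper body is long in its x direction, as assumed. Wrist: cap at (358,152), arm ends at (352,20), (178,212) and (543,214), stem at (262,132). I'll use these to refine the fit, then descend.

```bash
python3 - <<'E'
from h import *
from scipy.optimize import least_squares
w=optics.capture('wrist')
obs=np.array([(358,152),(352,20),(178,212),(543,214)],float)
mod=lambda F:np.vstack([face(F,0,0,.036),face(F,.156,[180,-70,70],.030)])
print(np.round(proj(w,mod(F0()))-obs,1).tolist())
f=least_squares(lambda p:(proj(w,mod(frame(*p)))-obs).ravel(),np.load('fit.npy'),loss='soft_l1')
print(f.x,np.round(f.fun,1)); F=frame(*f.x)
for a in (-116,-112,-108): print(a,proj(w,face(F,.088,a,0)).round(),proj(w,face(F,.1,a+np.array([36,108,180,-108,-36]),.018)).round().tolist())
E
```

```text
[[5.6, -6.6], [4.3, -7.7], [-0.0, -3.4], [7.0, -4.9]]
[0.56960285 0.03667844 0.26139065] [ 0.3 -0.8  0.1 -2.5 -4.9  2.2  0.9  1.1]
-116 [[269. 136.]] [[240.0, 180.0], [342.0, 275.0], [467.0, 210.0], [428.0, 95.0], [304.0, 81.0]]
-112 [[266. 141.]] [[242.0, 188.0], [351.0, 276.0], [469.0, 203.0], [422.0, 91.0], [297.0, 83.0]]
-108 [[264. 147.]] [[243.0, 195.0], [360.0, 276.0], [471.0, 196.0], [416.0, 87.0], [291.0, 87.0]]
```

```bash
python3 -c "
from h import *
np.save('fit.npy',[.567,.038,.262]); togo(.05,-.038,.005,.0)"
```

```text
t 3.85 uvn now [135.9 -33.3 129.9] shift [-0.0047  0.1516 -0.0011] W [0.614 0.011 0.168] yawerr deg(tool y turn) -0.1 F [-0.8 -0.3  0.1]
```

```bash
python3 -m inch '[[[-0.005,0.03,-0.001],0],[[-0.005,0.06,-0.001],0],[[-0.005,0.085,-0.001],0],[[-0.005,0.1,-0.001],0],[[-0.005,0.115,-0.001],0],[[-0.005,0.125,-0.001],0],[[-0.005,0.135,-0.001],0],[[-0.005,0.142,-0.001],0],[[-0.005,0.147,-0.001],0],[[-0.005,0.151,-0.001],0],[[-0.005,0.151,-0.001],0]]' 1
python3 - <<'E'
from h import *
togo(.05,-.038,.005,.0)
w=optics.capture('wrist')
cv2.imwrite('pics/w2.png',w['pixels'][:,:,::-1])
E
```

```text
time_s: 4.77
position: [0.6129, 0.0107, 0.1673]
tcp_rot: [[-0.26, -0.0, -0.966], [0.966, 0.0, -0.26], [0.0, -1.0, 0.0]]
force: [-0.4, -0.1, 0.7]
opening: 0.005
t 4.77 uvn now [ 49.  -38.3   5.1] shift [ 0.0003 -0.0005 -0.0008] W [0.614 0.011 0.168] yawerr deg(tool y turn) -0.0 F [-0.4 -0.1  0.7]
```

View pics/w2.png

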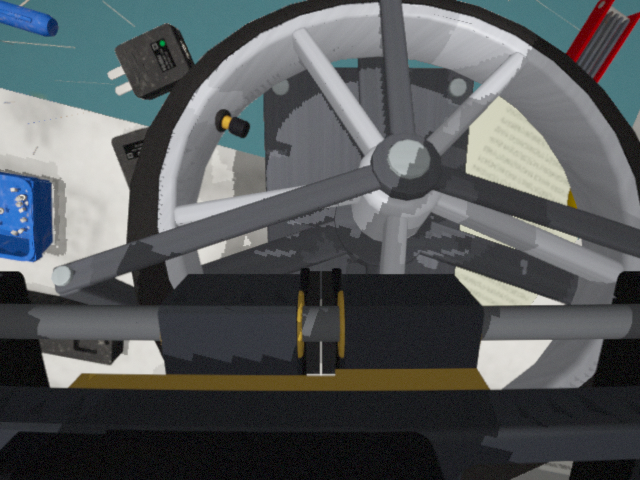

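Fingers are in, at (322,285), with the spoke at (395,240) to one side and no contact force. Pushing now, gently.

```bash
python3 -m inch '[[[0.004,0,0],0],[[0.008,0,0],0],[[0.012,0,0],0],[[0.015,0,0],0],[[0.018,0,0],0],[[0.021,0,0],0],[[0.024,0,0],0],[[0.027,0,0],0],[[0.030,0,0],0],[[0.033,0,0],0],[[0.036,0,0],0],[[0.039,0,0],0]]' 1
python3 -c "
from h import *
togo(.05,.042,.005)"
```

```text
time_s: 5.82
position: [0.604, 0.0472, 0.1681]
tcp_rot: [[-0.261, 0.003, -0.965], [0.965, -0.003, -0.261], [-0.003, -1.0, -0.002]]
force: [2.2, -6.5, 0.8]
opening: 0.006
t 5.82 uvn now [50.1 -0.7  5.2] shift [ 0.0427  0.0001 -0.0001] W [0.593 0.088 0.168] yawerr deg(tool y turn) -0.1 F [ 2.2 -6.5  0.8]
```

Contact force is about 7 N. Continuing the stroke.

```bash
python3 -m inch '[[[0.003,0,0],0],[[0.006,0,0],0],[[0.009,0,0],0],[[0.012,0,0],0],[[0.015,0,0],0],[[0.018,0,0],0],[[0.021,0,0],0],[[0.024,0,0],0],[[0.027,0,0],0],[[0.030,0,0],0],[[0.033,0,0],0],[[0.036,0,0],0]]' 1
python3 -c "
from h import *
togo(.05,.042,.005)"
```

```text
time_s: 6.82
position: [0.5935, 0.083, 0.1675]
tcp_rot: [[-0.26, 0.0, -0.966], [0.966, -0.001, -0.26], [-0.001, -1.0, 0.0]]
force: [2.2, -3.7, 0.6]
opening: 0.007
t 6.82 uvn now [49.2 36.6  5.3] shift [ 0.0054 -0.0002 -0.0009] W [0.593 0.088 0.168] yawerr deg(tool y turn) -0.1 F [ 2.2 -3.7  0.6]
```

```bash
python3 -m inch '[[[0.003,0,0],0],[[0.006,0,0],0],[[0.006,0,0],0],[[0.002,0,0],0],[[-0.004,0,0],0],[[-0.004,-0.02,0],0],[[-0.004,-0.05,0],0],[[-0.004,-0.08,0],0],[[-0.03,-0.08,0],0],[[-0.06,-0.08,0],0],[[-0.08,-0.08,0],0],[[-0.08,-0.08,0],0]]' 1
python3 - <<'E'
from h import *
togo(.05,-.045,.005)
w=optics.capture('wrist'); F=F0()
cv2.imwrite('pics/w3.png',w['pixels'][:,:,::-1])
for a in (-56,-52,-48,-44,-40): print(a,proj(w,face(F,.088,a,0)).round().tolist(),proj(w,face(F,.1,a+np.array([36,108,180,-108,-36]),.018)).round().tolist())
E
```

```text
time_s: 7.82
position: [0.6148, 0.0021, 0.2474]
tcp_rot: [[-0.256, -0.0, -0.967], [0.967, -0.001, -0.256], [-0.001, -1.0, 0.0]]
force: [-0.4, 0.3, 0.4]
opening: 0.002
t 7.82 uvn now [ 94.7 -47.   70.9] shift [ 0.0021  0.0796 -0.0012] W [0.615 0.004 0.168] yawerr deg(tool y turn) 0.2 F [-0.4  0.3  0.4]
-56 [[282.0, 244.0]] [[342.0, 306.0], [520.0, 253.0], [496.0, 100.0], [345.0, 57.0], [243.0, 162.0]]
-52 [[287.0, 251.0]] [[353.0, 309.0], [525.0, 244.0], [490.0, 94.0], [337.0, 59.0], [242.0, 171.0]]
-48 [[293.0, 257.0]] [[365.0, 312.0], [529.0, 236.0], [483.0, 88.0], [328.0, 61.0], [242.0, 180.0]]
-44 [[299.0, 264.0]] [[377.0, 314.0], [532.0, 227.0], [475.0, 82.0], [320.0, 65.0], [243.0, 190.0]]
-40 [[306.0, 270.0]] [[388.0, 315.0], [535.0, 217.0], [468.0, 77.0], [312.0, 68.0], [244.0, 199.0]]
```

View pics/w3.png

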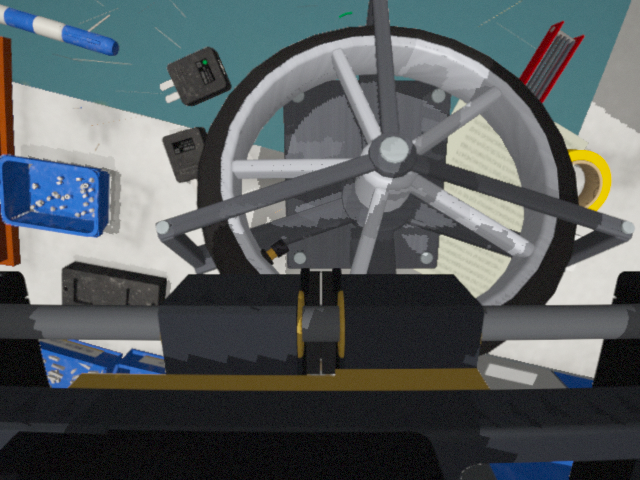

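The wheel has turned about 60°: the stem at (278,248) and the spoke ends at (233,170) and (497,93) give about -54°. The next spoke is at about -18°. I'll re-enter between that spoke and the valve, a little shallower.

```bash
python3 -c "
from h import *
togo(.045,-.045,.011)"
```

```text
t 7.87 uvn now [ 94.2 -44.9  70.8] shift [-0.0003  0.0772  0.0059] W [0.608 0.002 0.17 ] yawerr deg(tool y turn) 0.2 F [-0.3 -0.6 -0. ]
```

```bash
python3 -m inch '[[[0,0.02,0.006],0],[[0,0.04,0.006],0],[[0,0.05,0.006],0],[[0,0.058,0.006],0],[[0,0.065,0.006],0],[[0,0.071,0.006],0],[[0,0.077,0.006],0],[[0,0.077,0.006],0]]' 1
python3 - <<'E'
from h import *
togo(.045,-.045,.011)
w=optics.capture('wrist')
cv2.imwrite('pics/w4.png',w['pixels'][:,:,::-1])
E
```

```text
time_s: 8.53
position: [0.608, 0.0046, 0.1696]
tcp_rot: [[-0.26, -0.002, -0.966], [0.966, 0.0, -0.26], [0.001, -1.0, 0.001]]
force: [0.5, -0.7, -0.1]
opening: 0.005
t 8.53 uvn now [ 45.2 -42.9  10.6] shift [-0.0021 -0.0002  0.0004] W [0.608 0.002 0.17 ] yawerr deg(tool y turn) -0.1 F [ 0.5 -0.7 -0.1]
```

View pics/w4.png

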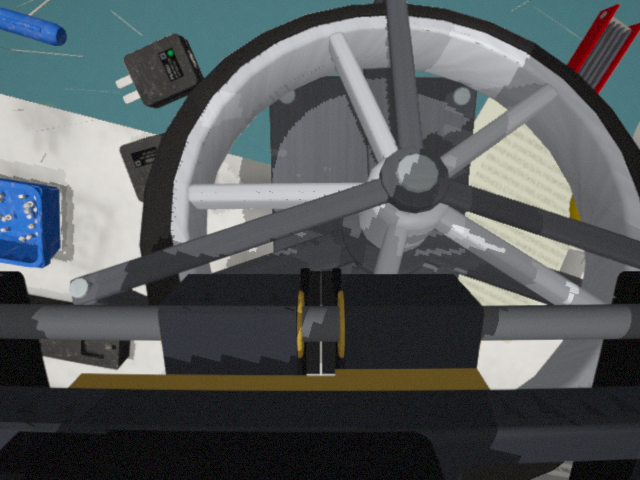

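The fingers are between the valve and the spoke, which is at (385,260), and the force is nil. Second stroke, sinking 6 mm as it goes.

```bash
python3 -m inch '[[[0.003,0,0],0],[[0.006,0,0],0],[[0.009,0,0],0],[[0.012,0,0],0],[[0.015,0.001,-0.001],0],[[0.018,0.002,-0.001],0],[[0.021,0.003,-0.002],0],[[0.024,0.004,-0.003],0],[[0.027,0.005,-0.003],0],[[0.030,0.005,-0.003],0],[[0.033,0.005,-0.003],0],[[0.036,0.005,-0.003],0]]' 1
python3 - <<'E'
from h import *
togo(.045,.003,.005)
w=optics.capture('wrist');F=F0()
cv2.imwrite('pics/w5.png',w['pixels'][:,:,::-1])
for a in (-20,-15,-10,-5,0): print(a,proj(w,face(F,.1,a+np.array([36,108,180,-108,-36]),.018)).round().tolist())
E
```

```text
time_s: 9.58
position: [0.6027, 0.0391, 0.1656]
tcp_rot: [[-0.261, 0.002, -0.965], [0.965, -0.002, -0.261], [-0.003, -1.0, -0.001]]
force: [1.8, -6.8, 2.9]
opening: 0.005
t 9.58 uvn now [46.1 -8.2  5.2] shift [0.0112 0.0007 0.0008] W [0.599 0.05  0.165] yawerr deg(tool y turn) -0.1 F [ 1.8 -6.8  2.9]
-20 [[412.0, 411.0], [549.0, 196.0], [397.0, 37.0], [188.0, 83.0], [145.0, 306.0]]
-15 [[432.0, 403.0], [545.0, 179.0], [382.0, 33.0], [177.0, 94.0], [155.0, 323.0]]
-10 [[452.0, 393.0], [540.0, 163.0], [367.0, 31.0], [167.0, 106.0], [166.0, 339.0]]
-5 [[470.0, 382.0], [533.0, 148.0], [351.0, 29.0], [157.0, 118.0], [179.0, 354.0]]
0 [[486.0, 369.0], [526.0, 134.0], [336.0, 29.0], [149.0, 132.0], [195.0, 369.0]]
```

View pics/w5.png

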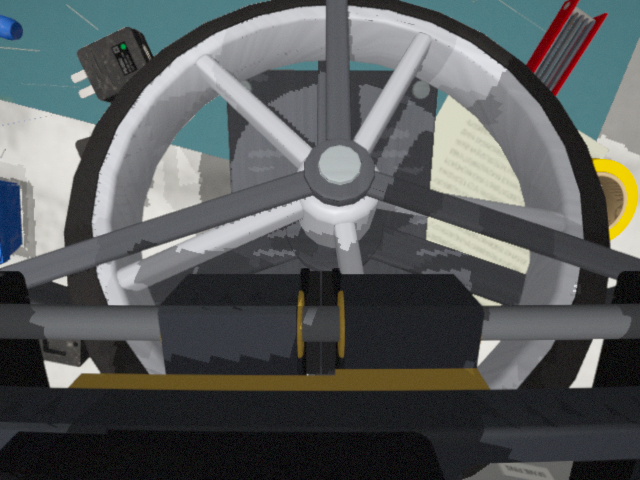

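Spoke ends at (425,38), (203,60) and (125,280) put the wheel at about -29°. About 19 mm more push is needed.

```bash
python3 -m inch '[[[0.003,0,0],0],[[0.006,0,0],0],[[0.009,0,0],0],[[0.011,0,0],0],[[0.013,0,0],0],[[0.015,0,0],0],[[0.017,0,0],0],[[0.018,0,0],0],[[0.018,0,0],0],[[0.018,0,0],0]]' 1
python3 - <<'E'
from h import *
togo(.045,.012,.005)
w=optics.capture('wrist');F=F0()
cv2.imwrite('pics/w6.png',w['pixels'][:,:,::-1])
for a in (-20,-15,-10,-5,0,5): print(a,proj(w,face(F,.1,a+np.array([36,108,180,-108,-36]),.018)).round().tolist())
E
```

```text
time_s: 10.47
position: [0.5967, 0.0573, 0.1648]
tcp_rot: [[-0.26, -0.002, -0.966], [0.966, -0.0, -0.26], [0.0, -1.0, 0.002]]
force: [0.5, -3.7, -0.9]
opening: 0.005
t 10.47 uvn now [44.7 10.9  5.1] shift [ 0.0011 -0.0002 -0.0003] W [0.597 0.058 0.165] yawerr deg(tool y turn) -0.1 F [ 0.5 -3.7 -0.9]
-20 [[363.0, 415.0], [509.0, 198.0], [362.0, 39.0], [152.0, 86.0], [100.0, 309.0]]
-15 [[384.0, 407.0], [506.0, 181.0], [347.0, 35.0], [140.0, 97.0], [109.0, 326.0]]
-10 [[404.0, 397.0], [501.0, 165.0], [332.0, 33.0], [129.0, 109.0], [120.0, 342.0]]
-5 [[423.0, 386.0], [495.0, 150.0], [317.0, 31.0], [119.0, 121.0], [133.0, 358.0]]
0 [[440.0, 373.0], [488.0, 135.0], [301.0, 31.0], [110.0, 135.0], [147.0, 372.0]]
5 [[455.0, 359.0], [480.0, 122.0], [286.0, 31.0], [102.0, 149.0], [164.0, 385.0]]
```

View pics/w6.png

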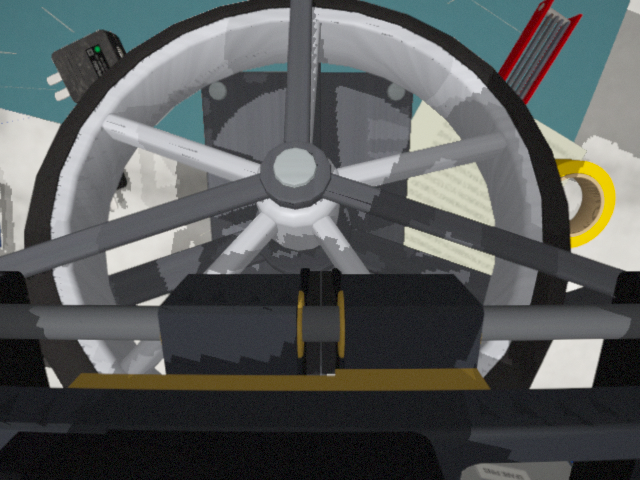

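Now about -5°: spoke ends at (105,122) and (505,142), and the lower spoke just clear of the arm at (318,30). I'll push 4 mm more, back off and lift away.

```bash
python3 -m inch '[[[0.001,0,0],0],[[0.002,0,0],0],[[0.003,0,0],0],[[0.004,0,0],0],[[0.004,0,0],0],[[0.004,0,0],0],[[0.001,0,0],0],[[-0.006,0,0],0],[[-0.006,-0.02,0],0],[[-0.006,-0.06,0],0],[[-0.006,-0.1,0],0],[[-0.006,-0.14,0],0]]' 1
python3 -m inch '[[[0,-0.04,0.02],0],[[0,-0.06,0.06],0],[[0,-0.06,0.1],0],[[0,-0.06,0.14],0],[[0,-0.06,0.18],0],[[0,-0.06,0.18],0],[[0,-0.06,0.18],0]]' 1
python3 - <<'E'
from h import *
w=optics.capture('wrist');F=F0();t=optics.capture('top')
c=np.hstack([w['pixels'][:, :], ]); cv2.imwrite('pics/w7.png',c[:,:,::-1])
cv2.imwrite('pics/t7.png',cv2.resize(t['pixels'][160:320,225:395],None,fx=3.7,fy=3.7,interpolation=cv2.INTER_CUBIC)[:,:,::-1])
for d in (w,t):
  for a in (-8,-4,0,4): print(a,proj(d,face(F,[.088],a,0)).round(1).tolist(),proj(d,face(F,.1,a+np.array([36,108,180,-108,-36]),.018)).round().tolist())
E
```

```text
time_s: 11.52
position: [0.5977, 0.0521, 0.3063]
tcp_rot: [[-0.26, -0.004, -0.966], [0.966, 0.002, -0.26], [0.003, -1.0, 0.003]]
force: [1.1, 0.0, -0.6]
opening: 0.007
time_s: 12.1
position: [0.4225, 0.0053, 0.3656]
tcp_rot: [[-0.258, -0.001, -0.966], [0.966, 0.002, -0.258], [0.002, -1.0, 0.0]]
force: [1.0, -0.4, 0.4]
opening: 0.004
-8 [[303.2, 408.3]] [[359.0, 411.0], [402.0, 309.0], [327.0, 240.0], [236.0, 286.0], [248.0, 394.0]]
-4 [[308.8, 409.0]] [[365.0, 407.0], [400.0, 303.0], [321.0, 240.0], [234.0, 291.0], [253.0, 399.0]]
0 [[314.5, 409.2]] [[371.0, 403.0], [398.0, 297.0], [315.0, 239.0], [231.0, 297.0], [258.0, 404.0]]
4 [[320.2, 409.0]] [[376.0, 399.0], [396.0, 291.0], [309.0, 240.0], [229.0, 303.0], [263.0, 408.0]]
-8 [[308.7, 201.0]] [[280.0, 211.0], [268.0, 262.0], [316.0, 286.0], [359.0, 252.0], [339.0, 205.0]]
-4 [[305.7, 201.4]] [[278.0, 213.0], [269.0, 265.0], [319.0, 286.0], [360.0, 249.0], [336.0, 203.0]]
0 [[302.7, 202.0]] [[275.0, 215.0], [271.0, 268.0], [323.0, 285.0], [360.0, 246.0], [333.0, 202.0]]
4 [[299.7, 202.8]] [[273.0, 218.0], [273.0, 270.0], [326.0, 284.0], [361.0, 243.0], [330.0, 201.0]]
```

View pics/t7.png

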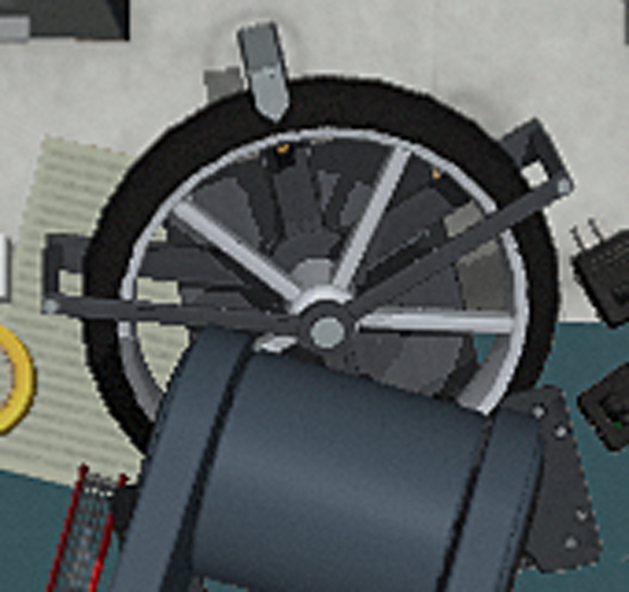

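View pics/w7.png

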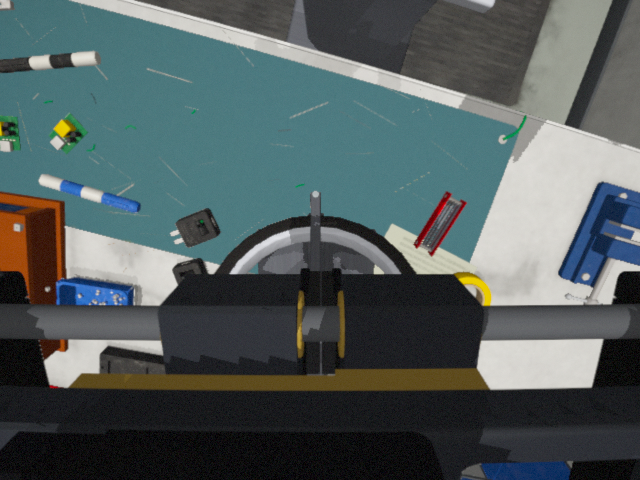

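In the top view the stem at (283,148) lies under the pointer tip at (275,120). The spoke ends at (180,208), (403,150) and (515,322) put the wheel within about 2° of 0. The hand is clear of everything and the force is about 1 N, which is noise. Handing in.

```bash
python3 -c "
from rig import bot
print(bot.hand_in())"
```

```text
the job is handed in; nothing more can be done
None
```

The valve stem is at the top of the wheel, in line with the pointer, and the job was handed in at about 12 s of the 58 s allowed. No verdict is reported.

- **How it was done:** With the fingers shut, I pushed two spokes in turn to the left in the top sector. This turned the wheel about 115°, from about -115° to about 0. The readings taken between moves were at most about 8 N. I then backed off and lifted the hand away.
- **Last checks:** The top picture put the wheel at 0 ± 2°, against a tolerance of about 8°, from three spoke ends and the stem under the pointer. The hand was well clear, at z = 0.37 m with about 1 N, which is sensor noise. The hex keys and chargers looked in place; I did not measure the bystanders again.
- **What disagreed:** The first centre fits from the top and wrist cameras differed by about 6 mm, so I used their average. The fingers also met the spokes about 7 mm later than I had worked out, so I stopped by looking at the pictures. The last wrist picture had the wheel mostly hidden by the gripper, so it gave no second check of the angle.

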